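# Set the flip stop and stage the specimen carrier

### The job

On the aluminium rail, first fold the flip stop with the round blade fully down across the channel, while the specimen carrier is still well short of it. Then push the specimen carrier along the channel until it rests against that round blade, sitting flat in the channel. Leave the stop with the square blade standing up as it is.

Things in the scene. Friction and masses are not known exactly. Their poses are not given: they have to be found in the camera images.
- rail: Fixed aluminium rail, 440 long (its y), 96 wide, roughly left-right before the robot. Origin: middle, at table level; +y points from the carrier's start (robot's right) to the stops, x away from the robot. Channel on its centre line: 66 wide, floor 8 above the table, ends open; fence each side, tops 22 above the table. Standing flags leave the channel free for the carrier to pass. (mm)
- carrier: White plastic block in the channel near the rail's -y end: 60 across (its x), 70 along the channel (y), 34 tall, glass dish (54 diameter) with brown larvae on top, 46 tall in all. Loose, about 0.18 kg. Origin: centre of its underside, on the channel floor; z up. A bare white block without dish, off the rail, is only a spare. (mm)
- round_stop: Dark clamp of the round-bladed stop, on the far fence. Origin on the hinge axis, 30 above the table, 55 from the channel's centre line. Axes as the rail's: y along the hinge, x away from channel. Flag: steel arm 18 wide with a disc 40 diameter, 12 thick, centred 55 from the hinge. Down, it is level over mid-channel; a carrier touching it has its origin at x -55, y -55, z -22 here. (mm)
- round_flag (a joint): Angle of the round-bladed flag, rad. 0: leaning back 0.7 rad beyond upright, away from the channel (+x of round_stop); 0.7: upright; 2.27 (end stop): level, fully down across the channel. Stiff hinge: stays where it is left; 1 to 2 N at the disc moves it. Starts between 0 and 0.35.
- square_stop: The other stop's fixed clamp, same frame and sizes as round_stop, but its flag ends in a square plate 40 by 40 by 12. Leave it standing. The two stops are 100 to 180 apart along the rail. (mm)
- square_flag (a joint): Angle of the square-bladed flag, rad, measured as for round_flag. Starts between 0 and 0.35; leave it standing.

How it is judged (in metres and radians):
On the way, in this order (a step that is already met when the one before it is completed fails the run):
1. the round flag is fully down while the carrier is still at least 30 mm short of it (value of joint round_flag above 2.09 rad and y of carrier in the frame of round_stop below -0.085 m), for 0.2 s.
2. the carrier is against the round blade (value of joint round_flag above 2.09 rad and y of carrier in the frame of round_stop above -0.065 m), for 0.2 s.
At the end, for the whole second after the job is handed in: The round flag is down across the channel (within 10 degrees of level), the carrier lies flat in the channel at rest with its front within 10 mm of the round blade's rim, on the side it came from, and the square flag still stands (not swung forward past upright) (all of step 2 and y of carrier in the frame of round_stop below -0.048 m and x of carrier in the frame of round_stop between -0.067 and -0.043 m and z of carrier in the frame of round_stop below -0.014 m and angle between carrier's own z axis and vertical below 0.15 rad and linear speed of carrier below 0.01 m/s and value of joint square_flag below 0.7 rad); the robot touches nothing.
It fails at once if the square flag is swung past upright towards the channel (value of joint square_flag above 0.7 rad).
It also fails if it takes over 48 s, if anything falls off the work surface, if the arm or the gripper's body presses on something with over 40 N, if the wrist force passes 120 N, or if a joint passes its speed limit or range.

### The arm

A 6-joint arm with a two-finger parallel gripper is mounted at the origin on the work surface. World frame = base frame: x ahead of the robot, y to its left, z up, the work surface at z = 0. Lengths are in mm, angles in rad, forces in N, time in s.
With the tool pointing down it reaches from about 300 to 775 mm from the base axis. Payload 14.6 kg.
Tool frame: the origin (TCP) lies at the very end of the fingers, on their centre line; the grasp point (between the pads) lies env.pinch_z behind it (env.pinch_z is the distance from the TCP to the grasp point, in mm); z points along the fingers, y is the line along which they close (so a half turn about z gives the same grasp; the last joint's range is limited). The gripper opens to 85 mm and grips with 20 to 120 N. Pads are 22 mm wide; open, the fingers measure 114 mm over their backs; the gripper's body (76 mm by 85 mm) begins 54 mm behind the grasp point. The pads swing forward as they close: fully open they stand 13 mm farther back than shut.
Start: joints at [-1.352, 0.3, 1.521, -0, 1.321, -0.067], TCP at [155.052, -527.682, 231.281] pointing down, gripper open.
Joint ranges: [-3.03, 3.03], [-0.79, 2.21], [0.23, 2.52], [-1.04, 4.18], [0, 3.07], [-2.55, 2.55]. Speed limits (rad/s): [2.22, 2.22, 2.57, 3.14, 3.14, 3.14].

### API

Orientations are given as [roll, pitch, yaw] about the fixed x, y, z axes, in that order (R = Rz(yaw) Ry(pitch) Rx(roll)).
In Python, from bench import env gives the robot as it stands.
- The arm moves only by the shell command python3 -m jog 'ROWS' [FORCE]. ROWS is JSON, a list of rows, each an object of numbers: "x", "y", "z": the shift along the world's x, y, z in mm; "rx", "ry", "rz": the turn, a rotation vector about the world's x, y, z in degrees; "grip": the gripper command: -1 is fully open, 1 is shut, values between are in proportion. A call has 1 to 12 rows; each row shifts and turns the commanded pose from where the row before left it; what a row does not reach is not made up. A row lasts 1/12 s, in which the tool goes at most 41.7 mm and 7.16 degrees, less where a joint would pass 70% of its speed; a pose out of reach is approached as far as the arm can. A call with a gripper value outside its range is refused whole. The fingers move at their own pace and stop on an object; FORCE is the grip in N (left out, the last holds). Time passes only in rows, so rows that do not move let the fingers close. It gives the time, the measured TCP pose, the force, the opening and the grip force at its end, in the units of the state.
- env.get_state(): the state, without advancing time (a new reading comes with each control period).
- env.snapshot(name): name is "side" or "top" or "wrist"; returns a dict with "pixels" (384x512x3 uint8, red, green, blue), "camera_matrix" (3x3 intrinsics, pixels), "cam_to_world" (4x4, takes a point from camera to world coordinates). Camera axes: x right, y down, z forward; pixel columns grow to the right and rows downward; lengths in mm; the calibration is good to about 2 mm. A picture is of the moment at which its call begins. There is no depth.
- env.close_job(): hands the job in; it is judged then, once.
The state is a dict: "time_s": time; "joint_pos": joint angles; "qd": joint speeds; "tau": joint torques, N m; "position": TCP position; "tool_rot": TCP orientation; "wrist_force": force on the tool from outside, world axes, zero at the start; "moment": the same for the moment, N m; "opening": finger opening in mm; "grip_force": force on a finger pad.
Only numpy, scipy, OpenCV 4.12 (cv2) and the standard library are available. Lean on these libraries where they do the work, as an engineer would, in place of code of your own. Each camera call takes 0.05 s, during which the arm holds its last target. There are 200 camera calls.

## Working session

There is one attempt and no reset: what is moved stays moved. The work goes in short steps, Python scripts to look and compute and a shell command to move; the robot and the scene stay as the last step left them, time stands still between calls to the robot, and variables do not carry over. Pictures are saved under pics/ and viewed, at most 10 in all, crops included, and the job is handed in when it is done.

```bash
mkdir -p pics
cat > h.py <<'E'
import numpy as np, cv2
from bench import env
def snap(n,f):
    s=env.snapshot(n); cv2.imwrite('pics/'+f+'.png',s['pixels'][:,:,::-1]); np.savez('pics/'+f+'.npz',**s); return s
def ray(s,u,v):
    K=np.array(s['camera_matrix']);T=np.array(s['cam_to_world'])
    d=T[:3,:3]@np.linalg.solve(K,[u,v,1.]); return T[:3,3],d
def onz(s,u,v,z):
    o,d=ray(s,u,v); return o+d*(z-o[2])/d[2]
def tri(s1,p1,s2,p2):
    o1,d1=ray(s1,*p1);o2,d2=ray(s2,*p2)
    t=np.linalg.lstsq(np.c_[d1,-d2],o2-o1,rcond=None)[0]
    a=o1+t[0]*d1;b=o2+t[1]*d2; return (a+b)/2,np.linalg.norm(a-b)
E
python3 - <<'E'
from h import *
for n in('top','side'):
    s=snap(n,n+'1'); print(np.round(s['cam_to_world'],2).tolist())
a=cv2.imread('pics/top1.png');b=cv2.imread('pics/side1.png')
cv2.imwrite('pics/both.png',np.vstack([a,b])[:, :])
E
```

```text
[[-0.0, -0.99, 0.17, 355.36], [-1.0, 0.0, -0.02, 53.56], [0.02, -0.17, -0.98, 835.29], [0.0, 0.0, 0.0, 1.0]]
[[0.95, -0.16, 0.27, 307.39], [-0.32, -0.51, 0.8, -494.33], [0.01, -0.85, -0.53, 444.04], [0.0, 0.0, 0.0, 1.0]]
```

View pics/top1.png

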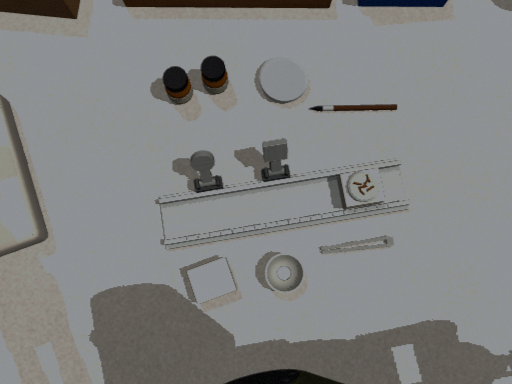

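View pics/side1.png

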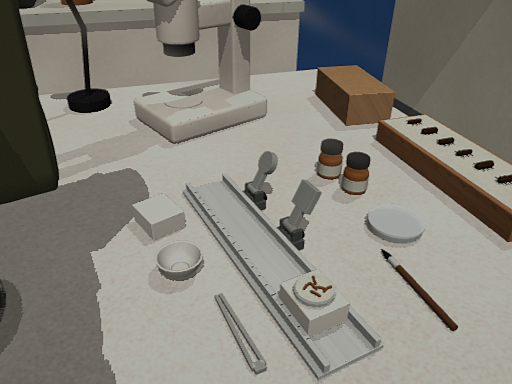

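The top view shows the round disc at (203,160) with its clamp at (209,185), the square plate at (275,150) with its clamp at (277,173), and the carrier dish at (361,186). In the side view the disc is at (268,161), the square at (305,195), and the dish at (315,289). The square stop stands between the carrier and the round stop.

Run:
```python
from h import *
t=dict(np.load('pics/top1.npz'));s=dict(np.load('pics/side1.npz'))
for n,a,b in [('disc',(203,160),(268,161)),('square',(275,150),(305,195)),('dish',(362,185.5),(315,289)),('rclamp',(209,184),(256,193)),('sclamp',(277,173),(292,232))]:
    p,e=tri(t,a,s,b);print(n,p.round(1),round(e,1))
for n,q,z in [('rc',(209,184),30),('sc',(277,173),30),('dish',(362,185.5),54)]+[('corner',c,22) for c in[(162,199),(402,164),(408,209),(168,244)]]: print(n,onz(t,*q,z).round(1))
# dark clamp masks and rail edges
for n,S in(('top',t),('side',s)):
    im=S['pixels']; m=(im.max(2)<75).astype(np.uint8)
    k,l,st,c=cv2.connectedComponentsWithStats(m)
    print(n,[(st[i].tolist(),c[i].round(1).tolist()) for i in range(1,k) if 40<st[i,4]<900])
im=cv2.imread('pics/top1.png')[130:260,140:420]
cv2.imwrite('pics/topc.png',cv2.resize(im,None,fx=2.85,fy=2.85,interpolation=cv2.INTER_CUBIC))
```

```text
disc [548.5 135.   81.4] 0.8
square [565.2  15.1  81.6] 1.9
dish [ 512.6 -137.8   44.5] 0.7
rclamp [522.3 129.3  23.5] 4.9
sclamp [542.    8.1  20.6] 2.8
rc [518.5 129.2  30. ]
sc [538.5   9.   30. ]
dish [ 511.1 -135.6   54. ]
corner [493.1 212.4  22. ]
corner [ 557.1 -217.5   22. ]
corner [ 474.9 -223.6   22. ]
corner [413.8 199.4  22. ]
top [([357, 0, 90, 7, 576], [402.4, 2.8]), ([201, 56, 27, 39, 814], [213.3, 74.6]), ([162, 66, 31, 39, 804], [176.4, 84.7]), ([262, 89, 28, 15, 68], [275.0, 99.0]), ([0, 101, 47, 156, 504], [26.0, 189.8]), ([327, 105, 70, 6, 340], [364.1, 107.5]), ([310, 106, 14, 6, 53], [317.4, 108.1]), ([261, 144, 29, 38, 731], [274.6, 162.7]), ([190, 154, 33, 39, 683], [204.8, 173.8]), ([327, 174, 54, 36, 238], [344.0, 191.9]), ([293, 261, 9, 28, 83], [298.4, 274.8])]
side [([78, 0, 15, 5, 44], [86.0, 1.9]), ([147, 0, 29, 6, 60], [160.0, 2.0]), ([313, 0, 52, 35, 624], [344.4, 12.2]), ([371, 0, 24, 39, 458], [382.4, 17.0]), ([233, 4, 28, 27, 568], [246.8, 17.0]), ([163, 42, 32, 15, 377], [179.1, 49.2]), ([393, 98, 29, 18, 219], [404.7, 108.0]), ([137, 117, 42, 27, 50], [157.3, 131.6]), ([407, 119, 14, 6, 55], [414.0, 121.3]), ([184, 122, 60, 20, 90], [212.3, 131.6]), ([421, 127, 17, 8, 93], [429.3, 130.5]), ([321, 139, 22, 16, 304], [331.5, 146.8]), ([437, 138, 17, 7, 89], [445.5, 141.1]), ([456, 150, 16, 7, 77], [463.5, 152.5]), ([345, 152, 25, 18, 359], [357.6, 160.7]), ([474, 161, 20, 9, 128], [483.7, 164.8]), ([341, 171, 24, 24, 79], [347.7, 184.2]), ([496, 175, 16, 9, 97], [504.5, 179.0]), ([243, 183, 24, 27, 282], [256.4, 197.1]), ([278, 217, 26, 33, 358], [292.7, 234.9]), ([381, 249, 77, 82, 677], [423.2, 295.0]), ([0, 280, 6, 43, 180], [2.0, 300.5])]
```

View pics/topc.png

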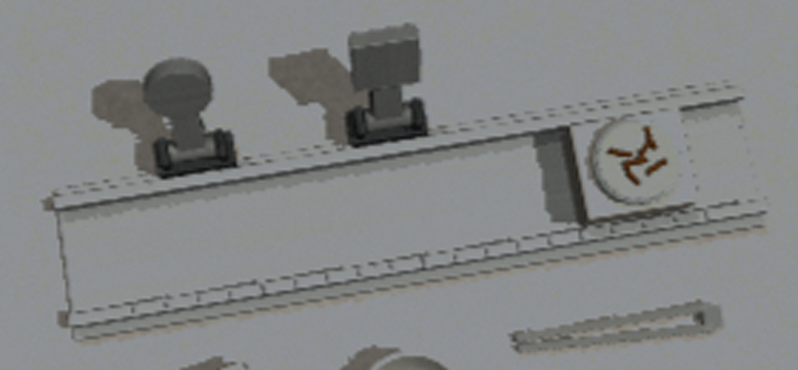

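The rail's yaw is about 8.4°. The round hinge is at about (519,129), and the carrier is at about (512,-137). I'll move behind the round flag with the fingers shut.

```bash
R='x'; python3 -m jog '[{"x":22,"y":33,"grip":1},{"x":22,"y":33,"grip":1},{"x":22,"y":33,"grip":1},{"x":22,"y":33,"grip":1},{"x":22,"y":33,"grip":1},{"x":22,"y":33,"grip":1},{"x":22,"y":33,"grip":1},{"x":22,"y":33,"grip":1},{"x":22,"y":33,"grip":1},{"x":22,"y":33,"grip":1}]' 40; python3 -m jog '[{"x":22,"y":33,"grip":1},{"x":22,"y":33,"grip":1},{"x":22,"y":33,"grip":1},{"x":22,"y":33,"grip":1},{"x":22,"y":33,"grip":1},{"x":22,"y":33,"grip":1},{"x":22,"y":33,"grip":1},{"x":22,"y":33,"grip":1},{"x":22,"y":33,"grip":1},{"x":22,"y":33,"grip":1},{"grip":1}]'; python3 -c "
from bench import env;print(env.pinch_z,env.get_state())"
```

```text
18.700000000000003 {'time_s': 0.1, 'joint_pos': array([-1.35160381e+00,  3.00432247e-01,  1.52152893e+00,  2.55566786e-05,
        1.32071259e+00, -6.66172296e-02]), 'qd': array([ 2.23012174e-03,  9.21759197e-06, -1.85890735e-03, -8.73020006e-04,
        2.25342533e-06, -1.11634517e-04]), 'tau': array([ 9.36171273e-04, -5.44377208e+01, -3.62372625e+01, -1.33638682e-04,
        3.03022149e-03,  5.72016461e-06]), 'position': array([ 155.01085247, -527.47926178,  230.76468949]), 'tool_rot': array([-3.14051559e+00, -9.66674459e-05,  2.85803359e-01]), 'wrist_force': array([1.22385104, 0.04746476, 0.54494861]), 'moment': array([-0.00773795,  0.0121114 , -0.00390712]), 'grip_force': 0.0, 'opening': 85.55336710337644}$[0]: bad value
$[0]: bad value
```

```bash
python3 -m jog '[{"x":22,"y":33,"z":0,"rx":0,"ry":0,"rz":0,"grip":0.99}]' 40; python3 -m jog --help | head -20
```

```text
time_s: 0.18
position: [175.0, -496.9, 230.3]
tool_rot: [-3.141, 0.001, 0.282]
wrist_force: [0.5, 0.1, 0.2]
opening: 75.7
grip_force: 0.0invalid input: not JSON, or not a number
```

```bash
python3 -m jog '[{"x":22,"y":33,"grip":0.99},{"x":22,"y":33,"grip":0.99},{"x":22,"y":33,"grip":0.99},{"x":22,"y":33,"grip":0.99},{"x":22,"y":33,"grip":0.99},{"x":22,"y":33,"grip":0.99},{"x":22,"y":33,"grip":0.99},{"x":22,"y":33,"grip":0.99},{"x":22,"y":33,"grip":0.99},{"x":22,"y":33,"grip":0.99}]'
```

```text
$[0]: bad value
```

```bash
python3 -m jog '[{"x":22,"y":33,"z":0,"rx":0,"ry":0,"rz":0,"grip":1},{"x":22,"y":33,"z":0,"rx":0,"ry":0,"rz":0,"grip":1},{"x":22,"y":33,"z":0,"rx":0,"ry":0,"rz":0,"grip":1},{"x":22,"y":33,"z":0,"rx":0,"ry":0,"rz":0,"grip":1},{"x":22,"y":33,"z":0,"rx":0,"ry":0,"rz":0,"grip":1},{"x":22,"y":33,"z":0,"rx":0,"ry":0,"rz":0,"grip":1},{"x":22,"y":33,"z":0,"rx":0,"ry":0,"rz":0,"grip":1},{"x":22,"y":33,"z":0,"rx":0,"ry":0,"rz":0,"grip":1},{"x":22,"y":33,"z":0,"rx":0,"ry":0,"rz":0,"grip":1},{"x":22,"y":33,"z":0,"rx":0,"ry":0,"rz":0,"grip":1}]'
```

```text
time_s: 1.02
position: [397.6, -162.8, 231.3]
tool_rot: [3.142, -0.0, 0.286]
wrist_force: [1.1, -0.1, 0.3]
opening: 0.6
grip_force: 0.0
```

```bash
python3 -m jog '[{"x":22,"y":33.5,"z":0,"rx":0,"ry":0,"rz":-1,"grip":1},{"x":22,"y":33.5,"z":0,"rx":0,"ry":0,"rz":-1,"grip":1},{"x":22,"y":33.5,"z":0,"rx":0,"ry":0,"rz":-1,"grip":1},{"x":22,"y":33.5,"z":0,"rx":0,"ry":0,"rz":-1,"grip":1},{"x":22,"y":33.5,"z":0,"rx":0,"ry":0,"rz":-1,"grip":1},{"x":22,"y":33.5,"z":0,"rx":0,"ry":0,"rz":-1,"grip":1},{"x":22,"y":33.5,"z":0,"rx":0,"ry":0,"rz":-1,"grip":1},{"x":22,"y":33.5,"z":0,"rx":0,"ry":0,"rz":-1,"grip":1},{"x":22,"y":33.5,"z":0,"rx":0,"ry":0,"rz":0,"grip":1},{"x":0,"y":0,"z":-25,"rx":0,"ry":0,"rz":0,"grip":1},{"x":0,"y":0,"z":-25,"rx":0,"ry":0,"rz":0,"grip":1}]'
python3 - <<'E'
from h import *
s=snap('side','side2');snap('top','top2')
cv2.imwrite('pics/c2.png',np.hstack([cv2.imread('pics/side2.png')[60:300,130:430],cv2.imread('pics/top2.png')[40:280,120:420]]))
E
```

```text
time_s: 1.93
position: [595.9, 138.8, 180.7]
tool_rot: [-3.142, -0.002, 0.149]
wrist_force: [-0.1, -0.3, -0.3]
opening: -0.0
grip_force: 0.0
```

View pics/c2.png

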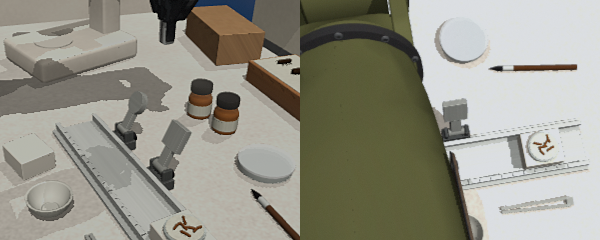

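The crop shows the fingers at about (165,40), clear behind the disc at about (137,100). Next I descend, then swing the flag over.

```bash
python3 -m jog '[{"x":0,"y":0,"z":-35,"rx":0,"ry":0,"rz":0,"grip":1},{"x":0,"y":0,"z":-35,"rx":0,"ry":0,"rz":0,"grip":1},{"x":0,"y":0,"z":-35,"rx":0,"ry":0,"rz":0,"grip":1},{"x":-9.9,"y":-1.45,"z":0,"rx":0,"ry":0,"rz":0,"grip":1},{"x":-9.9,"y":-1.45,"z":0,"rx":0,"ry":0,"rz":0,"grip":1},{"x":-9.9,"y":-1.45,"z":0,"rx":0,"ry":0,"rz":0,"grip":1},{"x":-9.9,"y":-1.45,"z":0,"rx":0,"ry":0,"rz":0,"grip":1},{"x":-9.9,"y":-1.45,"z":0,"rx":0,"ry":0,"rz":0,"grip":1},{"x":-9.9,"y":-1.45,"z":0,"rx":0,"ry":0,"rz":0,"grip":1}]'
python3 -m jog '[{"x":-9.9,"y":-1.45,"z":0,"rx":0,"ry":0,"rz":0,"grip":1},{"x":-9.9,"y":-1.45,"z":0,"rx":0,"ry":0,"rz":0,"grip":1},{"x":-9.9,"y":-1.45,"z":0,"rx":0,"ry":0,"rz":0,"grip":1}]'
```

```text
time_s: 2.78
position: [536.1, 127.8, 78.1]
tool_rot: [-3.142, -0.002, 0.145]
wrist_force: [1.9, -0.3, -0.0]
opening: 0.0
grip_force: 0.9
time_s: 3.03
position: [506.4, 123.5, 77.9]
tool_rot: [-3.142, -0.002, 0.146]
wrist_force: [1.6, 0.2, -0.1]
opening: 0.4
grip_force: 0.5
```

Run:
```python
from h import *
s=snap('side','side3')
cv2.imwrite('pics/c3.png',cv2.resize(s['pixels'][100:290,150:390,::-1],None,fx=2,fy=2))
```

```text
(no output)
```

View pics/c3.png

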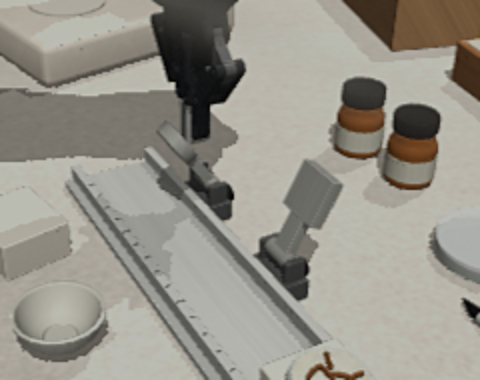

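The fingers at crop (197,120) are pushing the round flag, which is at (178,145) and already past upright. The square flag at (312,193) is untouched. I'll continue along the arc and press the flag down.

```bash
python3 -m jog '[{"x":-9.9,"y":-1.45,"z":-4,"rx":0,"ry":0,"rz":0,"grip":1},{"x":-9.9,"y":-1.45,"z":-8,"rx":0,"ry":0,"rz":0,"grip":1},{"x":-6.9,"y":-1,"z":-8,"rx":0,"ry":0,"rz":0,"grip":1},{"x":-6.9,"y":-1,"z":-8,"rx":0,"ry":0,"rz":0,"grip":1},{"x":-5,"y":-0.7,"z":-7,"rx":0,"ry":0,"rz":0,"grip":1},{"x":-5,"y":-0.7,"z":-5,"rx":0,"ry":0,"rz":0,"grip":1},{"x":0,"y":0,"z":-3,"rx":0,"ry":0,"rz":0,"grip":1}]'
python3 -m jog '[{"x":0,"y":0,"z":-2,"rx":0,"ry":0,"rz":0,"grip":1},{"x":0,"y":0,"z":-2,"rx":0,"ry":0,"rz":0,"grip":1}]'
```

```text
time_s: 3.67
position: [462.2, 117.4, 34.3]
tool_rot: [3.141, -0.0, 0.146]
wrist_force: [-23.9, -6.4, 64.4]
opening: -0.1
grip_force: 32.1
time_s: 3.83
position: [462.4, 117.4, 33.2]
tool_rot: [3.141, 0.001, 0.146]
wrist_force: [-44.2, -9.6, 103.9]
opening: -0.3
grip_force: 53.0
```

```bash
python3 -m jog '[{"x":0,"y":0,"z":4,"rx":0,"ry":0,"rz":0,"grip":1},{"x":0,"y":0,"z":10,"rx":0,"ry":0,"rz":0,"grip":1},{"x":0,"y":0,"z":35,"rx":0,"ry":0,"rz":0,"grip":1},{"x":0,"y":0,"z":35,"rx":0,"ry":0,"rz":0,"grip":1},{"x":0,"y":0,"z":35,"rx":0,"ry":0,"rz":0,"grip":1},{"x":6.9,"y":-37.2,"z":0,"rx":0,"ry":0,"rz":0,"grip":1},{"x":6.9,"y":-37.2,"z":0,"rx":0,"ry":0,"rz":0,"grip":1},{"x":6.9,"y":-37.2,"z":0,"rx":0,"ry":0,"rz":0,"grip":1},{"x":6.9,"y":-37.2,"z":0,"rx":0,"ry":0,"rz":0,"grip":1},{"x":6.9,"y":-37.2,"z":0,"rx":0,"ry":0,"rz":0,"grip":1}]'
python3 -m jog '[{"x":6.9,"y":-37.2,"z":0,"rx":0,"ry":0,"rz":0,"grip":1},{"x":6.9,"y":-37.2,"z":0,"rx":0,"ry":0,"rz":0,"grip":1},{"x":6.9,"y":-37.2,"z":0,"rx":0,"ry":0,"rz":0,"grip":1},{"x":6.9,"y":-37.2,"z":0,"rx":0,"ry":0,"rz":0,"grip":1},{"x":0,"y":0,"z":0,"rx":0,"ry":0,"rz":0,"grip":1}]'
python3 - <<'E'
from h import *
s=snap('side','side4')
cv2.imwrite('pics/c4.png',cv2.resize(s['pixels'][120:384,150:450,::-1],None,fx=2,fy=2))
t=snap('top','top4');cv2.imwrite('pics/t4.png',t['pixels'][:,:,::-1])
E
```

```text
time_s: 4.67
position: [496.8, -70.3, 148.2]
tool_rot: [-3.142, 0.0, 0.146]
wrist_force: [0.7, 1.1, 0.1]
opening: -0.2
grip_force: 0.0
time_s: 5.08
position: [524.6, -222.7, 147.8]
tool_rot: [3.141, 0.0, 0.142]
wrist_force: [-1.7, 0.2, 0.0]
opening: -0.2
grip_force: 0.0
```

View pics/c4.png

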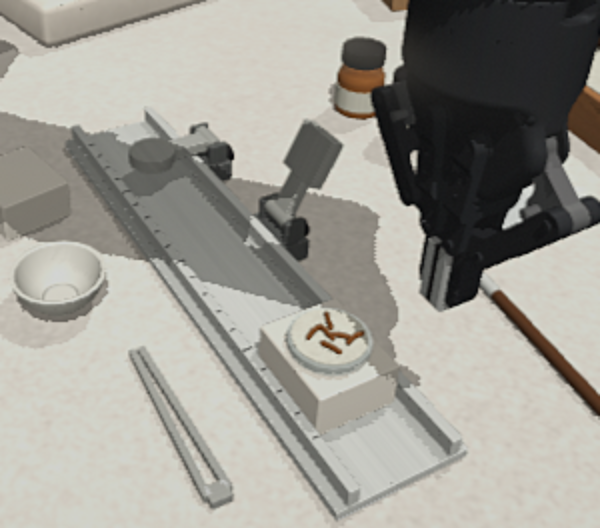

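View pics/t4.png

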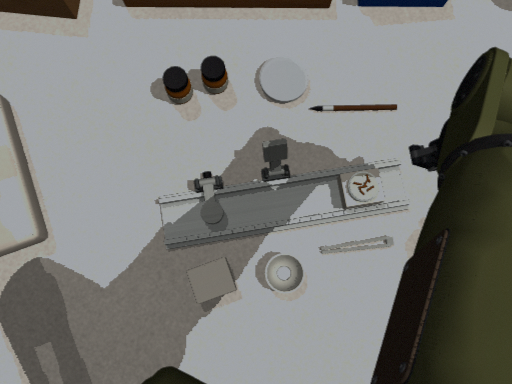

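The round flag is down, with its disc at top (212,212) and side crop (152,155). The square flag stands and the carrier is still at its start, at top (362,186). I'll work out the centre line and the push distance.

Run:
```python
from h import *
t=dict(np.load('pics/top4.npz'));s=dict(np.load('pics/side4.npz'))
d=onz(t,212,211.5,36);print('disc',d,tri(t,(212,211.5),s,(226,195.5)))
c,e=tri(t,(362.5,186.5),s,(314.5,289.5));print('dish',c,e)
for p in [(401.5,161.5),(409.5,205.5)]: print(onz(t,*p,22))
u=(d-c)[:2];print('yaw',np.degrees(np.arctan2(-u[0],u[1])),np.linalg.norm(u))
g=env.get_state()['position'];u/=np.linalg.norm(u);r=(g-c)[:2];print('tcp rel carrier y,x',r@u,r@np.array([u[1],-u[0]]))
```

```text
disc [468.76777965 122.65274066  36.        ] (array([468.606945  , 122.9750864 ,  33.29294128]), np.float64(1.095471130942501))
dish [ 511.14192833 -138.61932364   44.77895573] 0.02669332310439339
[ 561.69805903 -216.84024376   22.        ]
[ 481.21791911 -226.64610719   22.        ]
yaw 9.212245736118302 264.6859649915428
tcp rel carrier y,x -80.68231635885547 0.0530157405871814
```

```bash
python3 -m jog '[{"x":0,"y":0,"z":-35,"rx":0,"ry":0,"rz":0,"grip":1},{"x":0,"y":0,"z":-35,"rx":0,"ry":0,"rz":0,"grip":1},{"x":0,"y":0,"z":-35,"rx":0,"ry":0,"rz":0,"grip":1},{"x":0,"y":0,"z":-21,"rx":0,"ry":0,"rz":0,"grip":1},{"x":-1.2,"y":7.9,"z":0,"rx":0,"ry":0,"rz":0,"grip":1},{"x":-1.2,"y":7.9,"z":0,"rx":0,"ry":0,"rz":0,"grip":1},{"x":-1.2,"y":7.9,"z":0,"rx":0,"ry":0,"rz":0,"grip":1},{"x":-1.2,"y":7.9,"z":0,"rx":0,"ry":0,"rz":0,"grip":1},{"x":-1.2,"y":7.9,"z":0,"rx":0,"ry":0,"rz":0,"grip":1},{"x":-1.2,"y":7.9,"z":0,"rx":0,"ry":0,"rz":0,"grip":1}]'
python3 -m jog '[{"x":-1.5,"y":9.9,"z":0,"rx":0,"ry":0,"rz":0,"grip":1},{"x":-1.5,"y":9.9,"z":0,"rx":0,"ry":0,"rz":0,"grip":1},{"x":-1.5,"y":9.9,"z":0,"rx":0,"ry":0,"rz":0,"grip":1},{"x":-1.5,"y":9.9,"z":0,"rx":0,"ry":0,"rz":0,"grip":1},{"x":-1.5,"y":9.9,"z":0,"rx":0,"ry":0,"rz":0,"grip":1},{"x":-1.5,"y":9.9,"z":0,"rx":0,"ry":0,"rz":0,"grip":1},{"x":-1.5,"y":9.9,"z":0,"rx":0,"ry":0,"rz":0,"grip":1},{"x":-1.5,"y":9.9,"z":0,"rx":0,"ry":0,"rz":0,"grip":1},{"x":-1.5,"y":9.9,"z":0,"rx":0,"ry":0,"rz":0,"grip":1},{"x":-1.5,"y":9.9,"z":0,"rx":0,"ry":0,"rz":0,"grip":1}]'
python3 - <<'E'
from h import *
s=snap('side','side5')
cv2.imwrite('pics/c5.png',cv2.resize(s['pixels'][120:384,150:450,::-1],None,fx=2,fy=2))
E
```

```text
time_s: 6.02
position: [517.8, -169.2, 23.6]
tool_rot: [3.14, -0.002, 0.147]
wrist_force: [0.3, -1.2, 0.6]
opening: 0.2
grip_force: 0.8
time_s: 6.85
position: [502.1, -69.9, 22.3]
tool_rot: [-3.142, 0.0, 0.146]
wrist_force: [0.3, -0.7, 0.6]
opening: 0.2
grip_force: 0.8
```

View pics/c5.png

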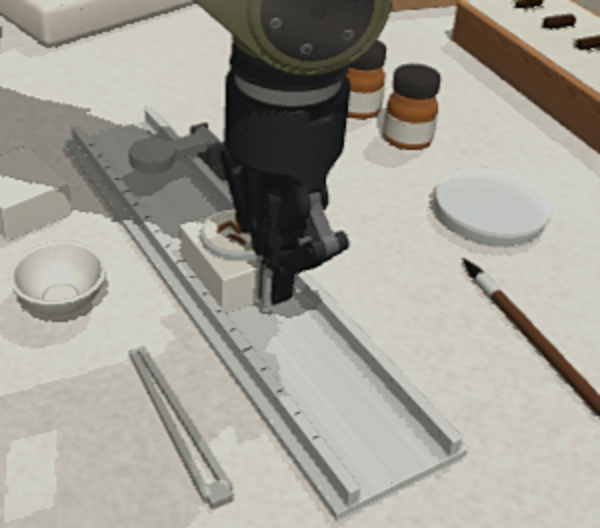

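The carrier, at crop (222,255), is sliding flat ahead of the fingers towards the disc at (152,155). I'll continue and slow down for the contact.

```bash
python3 -m jog '[{"x":-1.5,"y":9.9,"z":0,"rx":0,"ry":0,"rz":0,"grip":1},{"x":-1.5,"y":9.9,"z":0,"rx":0,"ry":0,"rz":0,"grip":1},{"x":-1.5,"y":9.9,"z":0,"rx":0,"ry":0,"rz":0,"grip":1},{"x":-1.5,"y":9.9,"z":0,"rx":0,"ry":0,"rz":0,"grip":1},{"x":-1.5,"y":9.9,"z":0,"rx":0,"ry":0,"rz":0,"grip":1},{"x":-1.5,"y":9.9,"z":0,"rx":0,"ry":0,"rz":0,"grip":1},{"x":-1.5,"y":9.9,"z":0,"rx":0,"ry":0,"rz":0,"grip":1},{"x":-0.5,"y":3,"z":0,"rx":0,"ry":0,"rz":0,"grip":1},{"x":-0.5,"y":3,"z":0,"rx":0,"ry":0,"rz":0,"grip":1}]'
python3 -m jog '[{"x":-0.3,"y":2,"z":0,"rx":0,"ry":0,"rz":0,"grip":1},{"x":-0.3,"y":2,"z":0,"rx":0,"ry":0,"rz":0,"grip":1},{"x":-0.3,"y":2,"z":0,"rx":0,"ry":0,"rz":0,"grip":1}]'
```

```text
time_s: 7.65
position: [490.7, 5.0, 22.3]
tool_rot: [3.142, 0.0, 0.147]
wrist_force: [-0.4, -1.3, 0.7]
opening: 0.2
grip_force: 0.3
time_s: 7.9
position: [489.9, 10.3, 22.3]
tool_rot: [3.142, -0.0, 0.146]
wrist_force: [-0.9, -0.6, -0.3]
opening: -0.1
grip_force: 0.4
```

```bash
for i in 1 2 ; do :; done; python3 -m jog '[{"x":-0.3,"y":2,"z":0,"rx":0,"ry":0,"rz":0,"grip":1},{"x":-0.3,"y":2,"z":0,"rx":0,"ry":0,"rz":0,"grip":1}]'
python3 -m jog '[{"x":-0.3,"y":2,"z":0,"rx":0,"ry":0,"rz":0,"grip":1}]'; python3 -m jog '[{"x":-0.3,"y":2,"z":0,"rx":0,"ry":0,"rz":0,"grip":1}]'
python3 - <<'E'
from h import *
s=snap('side','side6')
cv2.imwrite('pics/c6.png',cv2.resize(s['pixels'][140:290,170:370,::-1],None,fx=3,fy=3))
E
```

```text
time_s: 8.07
position: [489.3, 14.4, 22.3]
tool_rot: [-3.142, -0.0, 0.146]
wrist_force: [1.0, -1.8, -0.7]
opening: 0.1
grip_force: 0.4
time_s: 8.15
position: [488.9, 16.4, 22.3]
tool_rot: [-3.142, 0.0, 0.146]
wrist_force: [0.3, -0.5, -0.6]
opening: -0.1
grip_force: 0.4
time_s: 8.23
position: [488.6, 18.5, 22.3]
tool_rot: [-3.142, 0.0, 0.146]
wrist_force: [0.2, -0.1, -1.0]
opening: 0.3
grip_force: 0.3
```

View pics/c6.png

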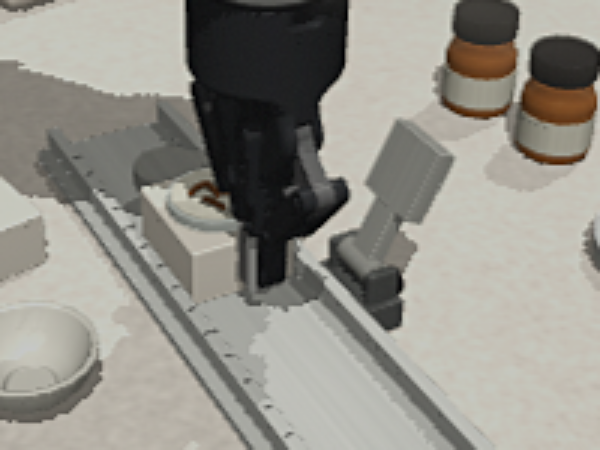

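The carrier's front, at crop (145,190), is nearly at the disc at (165,175), and the square flag stands. I'll creep on until the force rises.

```bash
python3 -m jog '[{"x":-0.3,"y":2,"z":0,"rx":0,"ry":0,"rz":0,"grip":1}]'|grep -E "posi|wr"; python3 -m jog '[{"x":-0.2,"y":1.5,"z":0,"rx":0,"ry":0,"rz":0,"grip":1}]'|grep -E "posi|wr"; python3 -m jog '[{"x":-0.2,"y":1.5,"z":0,"rx":0,"ry":0,"rz":0,"grip":1}]'|grep -E "posi|wr"
```

```text
position: [488.4, 20.4, 22.3]
wrist_force: [0.2, -1.4, -0.2]
position: [488.4, 21.6, 22.4]
wrist_force: [3.5, -13.9, 1.3]
position: [488.8, 22.2, 22.7]
wrist_force: [4.4, -24.6, 3.5]
```

Contact. I'll back off, lift away and check.

```bash
python3 -m jog '[{"x":0.3,"y":-2,"z":0,"rx":0,"ry":0,"rz":0,"grip":1},{"x":0,"y":0,"z":0,"rx":0,"ry":0,"rz":0,"grip":1},{"x":1.5,"y":-9.9,"z":0,"rx":0,"ry":0,"rz":0,"grip":1},{"x":4.5,"y":-29,"z":0,"rx":0,"ry":0,"rz":0,"grip":1},{"x":4.5,"y":-29,"z":10,"rx":0,"ry":0,"rz":0,"grip":1},{"x":0,"y":-20,"z":35,"rx":0,"ry":0,"rz":0,"grip":1},{"x":0,"y":-20,"z":35,"rx":0,"ry":0,"rz":0,"grip":1},{"x":0,"y":-30,"z":25,"rx":0,"ry":0,"rz":0,"grip":1},{"x":0,"y":-35,"z":0,"rx":0,"ry":0,"rz":0,"grip":1},{"x":0,"y":-35,"z":0,"rx":0,"ry":0,"rz":0,"grip":1},{"x":0,"y":0,"z":0,"rx":0,"ry":0,"rz":0,"grip":1}]'
python3 - <<'E'
from h import *
s=snap('side','side7');t=snap('top','top7')
cv2.imwrite('pics/c7.png',np.hstack([cv2.resize(i['pixels'][a:a+150,b:b+200,::-1],None,fx=2,fy=2) for i,a,b in((s,120,160),(t,110,150))]))
E
```

```text
time_s: 9.45
position: [498.4, -191.6, 127.8]
tool_rot: [3.14, -0.001, 0.143]
wrist_force: [0.5, 0.6, -0.8]
opening: -0.2
grip_force: 0.0
```

View pics/c7.png

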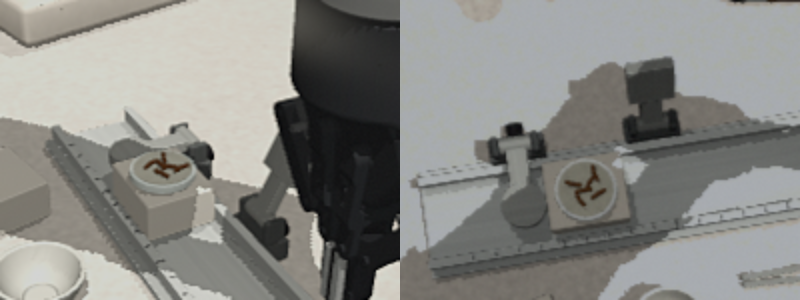

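The carrier sits flat against the round blade: in the top crop its dish is at (585,188) and the disc at (523,207). The square flag stands at (650,80), and the arm is clear. Handing in.

```bash
python3 -c "
from bench import env;print(env.close_job())"
```

```text
the job is handed in; nothing more can be done
None
```

The job is handed in, with no verdict returned: the round flag is fully down, the carrier rests flat against its blade, and the square flag still stands, finished at about 9.5 s of the 48 s allowed, though pressing the flag down took the wrist force to about 113 N, near the 120 N limit.

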